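Lock the spares drawer and hold the key over

TASK

Push the open drawer of the little spares unit fully shut, then take the orange key from its wooden stand, slide it into the lock on top of the unit and work it past the sticky pins until it is fully home. Then turn it clockwise (seen from above) a quarter turn to its stop and finish still gripping it there, held turned against the lock's return spring, so that I can try the drawer. Leave the jar, the inflator, the tire lever and the rasp where they are.

Things in the scene. Friction and masses are not known exactly. Their poses are not given: they have to be found in the camera images.
- cabinet: Fixed grey steel drawer unit, 180 mm deep (its x), 200 mm wide (its y), 100 mm high, with a green drawer. Origin: centre of its underside on the tiled surface. Its -x side is the front, where the drawer slides out. The lock block stands on its top. Its position and yaw vary.
- drawer (a joint): How far the drawer stands out along the unit's -x (m): 0 fully shut, starts at 0.05 to 0.09. Slides with about 2 N of friction and stays where it is left.
- drawer_face (a point): On the outer surface of the flat green drawer front (200 mm wide, from 6 to 96 mm above the tiles), in the middle of its width, 70 mm above the tiles; moves with the drawer. Axes as the unit's; push here along the unit's +x. A steel finger lip 100 mm wide stands out 12 mm from the front at 18 to 26 mm above the tiles.
- lock: Fixed lock block on the unit's top, dark steel with a steel plate on it, 50 x 50 mm, 33 mm high; origin at the centre of its underside, 20 mm nearer the front than the middle of the unit. The slot in its fixed 6 mm plate is 16.5 mm long (x), 7 mm wide (y); a 45 degree brass flare round it rises 3 mm and is about 13 mm wide at its top. Below, the slot goes on in a turning brass plug.
- lock_mouth (a point): Centre of the key slot at the top face of the lock's plate, 133 mm above the tiles. Its x runs along the slot (as the unit's x), z up.
- lock_floor (a point): Floor of the slot, 29 mm below lock_mouth: the key tip rests here when fully home. Going down, the blade spreads two pairs of sticky spring pins, first met with the tip about 15 and 23 mm below lock_mouth; each stalls a gentle push: it takes roughly 5 to 12 N, best eased on down with small twists. Only within about 3 mm of the floor is the wide blade below the fixed plate, free to turn.
- plug (a joint): Angle of the plug in the lock (rad): 0 at the start, slots lined up; grows clockwise from above; stop at 1.5 (the quarter turn). A spring drives it back to 0 when let go; it takes about 0.08 N m at the stop. The blade has about 0.15 rad of play, so the key turns that much further than the plug.
- key_bow (a point): Middle of the loose key's orange plastic bow, an upright grip 36 mm wide (key x), 12 mm thick (key y), 36 mm high: take it across its 12 mm thickness. The key (60 g, 78 mm long) stands upright, tip down; z points from tip to bow, x along the flat of bow and blade. Under the bow is a collar 22 x 12 mm, 8 mm high.
- key_tip (a point): Lower tip of the key, 60 mm straight below key_bow; same axes. From the tip up: a flat steel blade 14 mm wide (x), 5 mm thick (y), 20 mm long, with a half-round end, then a round neck 5 mm thick and 14 mm long up to the collar. Either way round fits the lock. When fully home the collar stays 5 mm above the plate.
- key_stand: Fixed wooden block 60 x 44 mm, 42 mm high, origin at the centre of its underside. The key hangs in a slot through it, resting on its collar, with its tip 8 mm above the tiles and its bow middle 68 mm above them; lift it straight up by at least 40 mm to clear. It may stand to the left or right of the unit, with any yaw within about 30 degrees.
- jar: Bystander: loose clear glass jar with a yellow twist cap, 66 mm across, 90 mm high, origin at the centre of its underside. Leave alone.
- inflator: Bystander: loose black rechargeable inflator with a red toggle, 60 x 150 mm and 62 mm high, origin at the centre of its underside. Leave alone.
- tire_lever: Bystander: loose purple tire lever lying flat, 135 mm long, 18 mm wide, about 12 mm high, origin on its underside. Leave alone.
- rasp: Bystander: loose blue metal rasp with a black handle, lying flat, 230 mm long along its x (130 mm to the handle end, 100 mm to the other), 26 mm wide, 20 mm high. Leave alone.

How it is judged:
On the way, in this order (a step that is already met when the one before it is completed fails the run):
1. the drawer is shut (value of joint drawer below 0.005 m), for 0.2 s.
2. the gripped key is fully home in the lock, not yet turned (z of key_tip in the frame of lock_floor below 0.003 m and horizontal distance between key_tip and lock_floor below 0.004 m and angle between key_tip's own z axis and vertical below 0.15 rad and contact force between the fingers and key above 1 N and value of joint drawer below 0.005 m and value of joint plug below 0.4 rad), for 0.1 s.
3. the key is turned a quarter (z of key_tip in the frame of lock_floor below 0.003 m and horizontal distance between key_tip and lock_floor below 0.004 m and angle between key_tip's own z axis and vertical below 0.15 rad and contact force between the fingers and key above 1 N and value of joint drawer below 0.005 m and value of joint plug above 1.3 rad), for 0.2 s.
At the end, for the whole second after the job is handed in: The drawer is within 5 mm of shut; the key tip is within 3 mm of the floor of the lock and 4 mm of its axis, the key upright within 0.15 rad; the plug is turned beyond 1.3 rad (stop at 1.5) and the fingers still grip the key (over 1 N), through the last second (all of step 3); the arm keeps its last pose, push and grip.
It fails at once if the jar is moved by more than 30 mm (distance of jar from where it was at the start of the episode above 0.03 m).
It fails at once if the inflator is moved by more than 30 mm (distance of inflator from where it was at the start of the episode above 0.03 m).
It fails at once if the tire lever is moved by more than 30 mm (distance of tire_lever from where it was at the start of the episode above 0.03 m).
It fails at once if the rasp is moved by more than 30 mm (distance of rasp from where it was at the start of the episode above 0.03 m).
It also fails if it takes over 72 s, if anything falls off the work surface, if the arm or the gripper's body presses on something with over 40 N, if the wrist force passes 120 N, or if a joint passes its speed limit or range.

ROBOT

A 6-joint arm with a two-finger parallel gripper is mounted at the origin on the work surface. World frame = base frame: x ahead of the robot, y to its left, z up, the work surface at z = 0. Lengths are in m, angles in rad, forces in N, time in s.
With the tool pointing down it reaches from about 0.35 to 0.925 m from the base axis. Payload 6.4 kg.
Tool frame: the origin (TCP) lies on the centre line of the jaws, within the pads' length; the fingertips stand 11 mm ahead of it and the grasp point (between the pads) lies 8 mm behind it; z points along the fingers, y is the direction in which the jaws open and shut (so a half turn about z gives the same grasp; the last joint's range is limited). The gripper opens to 94 mm and grips with 3 to 60 N. Pads are 16 mm wide; open, the fingers measure 119 mm over their backs; the gripper's body (75 mm by 177 mm) begins 78 mm behind the grasp point.
Start: joints at [0.954, 0.245, 1.558, -0, 1.339, -0.174], TCP at [0.279, 0.587, 0.216] pointing down, gripper open.
Joint ranges: [-3.13, 3.13], [-1.02, 2.26], [0.13, 2.54], [-0.95, 4.09], [0.21, 2.88], [-2.74, 2.74]. Speed limits (rad/s): [2.57, 2.57, 3.14, 3.14, 3.14, 3.14].

INTERFACE

Orientations are given as a rotation vector (axis times angle).
In Python, from plant import read_state, capture, sign_off gives the robot as it stands.
- The arm moves only by the tool jog_arm, never from a script. Its argument "steps" is text: rows parted by semicolons, each of 5 numbers parted by spaces: the opening, from -1 (shut) to 1 (fully open), so that 0 is half open, then the shift along the tool's x, y, z in cm, then the turn about the tool's z in rad. In form: claw tx ty tz turn; .... A call has 1 to 10 rows; each row is the pose to reach, as a shift and turn from the pose commanded when the call began, along the tool's axes at that moment; what a row does not reach only later rows make up. A row lasts 1/8 s, in which the tool goes at most 62.5 mm and 10.7 degrees, less where a joint would pass 70% of its speed; a pose out of reach is approached as far as the arm can. A call with a gripper value outside its range is refused whole. The fingers move at their own pace and stop on an object; "grip_force" is the grip in N (left out, the last holds). Time passes only in rows, so rows that repeat a pose let the fingers close. It gives the time, the measured TCP pose, the force and the opening at its end, in the units of the state.
- read_state(): the state, without advancing time (a new reading comes with each control period).
- capture(name): name is "scene" or "top" or "wrist"; returns a dict with "frame" (420x560x3 uint8, blue, green, red), "depth" (420x560 float32, m along the optical axis (not along the pixel's ray), 0 where there is no reading), "fx", "fy", "cx", "cy" (pixels), "R" (3x3) and "t" (3): a world point X has camera coordinates R X + t. Camera axes: x right, y down, z forward; pixel columns grow to the right and rows downward; lengths in m; the calibration is good to about 2 mm. A picture is of the moment at which its call begins.
- sign_off(): hands the job in, once; it reports no verdict.
The state is a dict: "clock": time; "joint_pos": joint angles; "joint_vel": joint speeds; "joint_torque": joint torques, N m; "eef_pos": TCP position; "tcp_rot": TCP orientation; "ft_force": force on the tool from outside, world axes, zero at the start; "moment": the same for the moment, N m; "width": finger opening in m.
Only numpy, scipy, OpenCV 4.12 (cv2) and the standard library are available. Lean on these libraries where they do the work, as an engineer would, in place of code of your own. Each camera call takes 0.05 s, during which the arm holds its last target.

## Working session

There is one attempt and no reset: what is moved stays moved. The work goes in short steps, Python scripts to look and compute and a tool call to move; the robot and the scene stay as the last step left them, time stands still between calls to the robot, and variables do not carry over. Pictures are saved under pics/ and viewed, and the job is handed in when it is done.

Besides the shell and the picture viewer there is one more tool, called after "Emit:" as a command line: name --argument value ..., lists and objects as JSON in quotes. jog_arm: Moves the arm, as the interface text tells. Its arguments: {"type":"object","properties":{"steps":{"type":"string"},"grip_force":{"type":"number"}},"required":["steps"]}

```bash
mkdir -p pics
python3 - <<'E'
from plant import *
import cv2,numpy as np
for n in ["scene","top"]:
    c=capture(n); cv2.imwrite(f"pics/{n}0.png",c["frame"]); np.savez(f"{n}0.npz",**c)
    print(n,c["fx"],c["fy"],c["cx"],c["cy"],c["R"].round(3).tolist(),np.round(c["t"],3))
print(read_state())
E
```

```text
scene 481.1413987663405 481.1413987663405 283.1458560196718 204.32848542414996 [[-0.409, 0.913, 0.007], [0.576, 0.264, -0.774], [-0.708, -0.312, -0.634]] [ 0.193 -0.244  1.604]
top 420.37205392451887 420.37205392451887 277.6173942270718 206.30276308944897 [[0.02, -1.0, -0.017], [-0.993, -0.018, -0.118], [0.118, 0.019, -0.993]] [0.044 0.551 1.217]
{'clock': 0.1, 'joint_pos': array([ 9.53871866e-01,  2.45728409e-01,  1.55884419e+00, -1.58571110e-05,
        1.33868724e+00, -1.74121990e-01]), 'joint_vel': array([ 0.00012175, -0.00044213, -0.00318146, -0.00149329, -0.00206204,
        0.00137724]), 'joint_torque': array([-2.05699967e-04, -4.16917348e+01, -3.15524018e+01,  6.86659268e-02,
        3.10474250e-02, -3.27753253e-05]), 'eef_pos': array([0.27822521, 0.5868907 , 0.21549141]), 'tcp_rot': array([-6.89740169e-01, -3.06429614e+00,  2.42547714e-03]), 'ft_force': array([-0.50404349,  0.34343712, -0.74784662]), 'moment': array([0.0071386 , 0.00640941, 0.00649148]), 'width': 0.09394300996686034}
```

View pics/scene0.png

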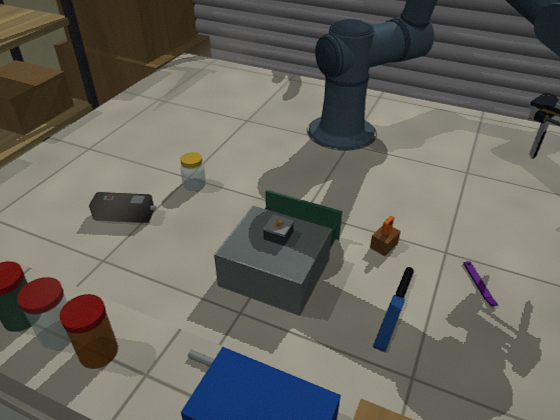

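View pics/top0.png

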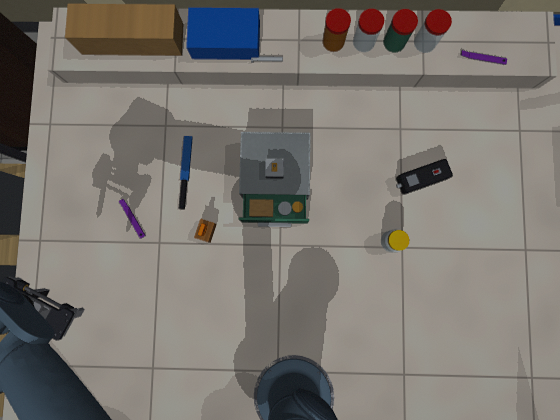

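The top view shows the unit at about (275,170) with its open drawer at (275,208), and the stand with the orange key at (205,230). The rasp is at (185,172), the lever at (132,218), the jar at (398,240) and the inflator at (424,176). Next I'll measure from the depth images.

```bash
cat > h.py <<'E'
import numpy as np,cv2
def cloud(c):
    d=c["depth"];v,u=np.mgrid[:d.shape[0],:d.shape[1]]
    P=np.stack([(u-c["cx"])/c["fx"]*d,(v-c["cy"])/c["fy"]*d,d],-1)
    return (P-c["t"])@c["R"]   # R^T (p-t)
def ray(c,u,v,z):
    o=-c["R"].T@c["t"];d=c["R"].T@np.array([(u-c["cx"])/c["fx"],(v-c["cy"])/c["fy"],1.])
    return o+d*(z-o[2])/d[2]
def planepts(c,us,z): return np.array([ray(c,u,v,z) for u,v in us])
E
python3 - <<'E'
from h import *
for n in ["top","scene"]:
    c=dict(np.load(n+"0.npz"));P=cloud(c)
    hsv=cv2.cvtColor(c["frame"],cv2.COLOR_BGR2HSV)
    z=P[...,2]; ws=(P[...,0]>.3)&(P[...,0]<.9)&(abs(P[...,1])<.4)
    print(n,"table z",np.median(z[ws&(abs(z)<.02)]))
    # unit top
    m=ws&(abs(z-.1)<.004)
    m=m&(abs(P[...,1])<.2)
    k,l,s,ce=cv2.connectedComponentsWithStats(m.astype(np.uint8))
    i=1+np.argmax(s[1:,4]); q=P[l==i][:,:2].astype(np.float32)
    print("top face",cv2.minAreaRect(q),len(q),np.median(z[l==i]))
    m=ws&(abs(z-.133)<.006)&(abs(P[...,1])<.2)
    q=P[m];print("lock",len(q),q.mean(0),cv2.minAreaRect(q[:,:2].astype(np.float32)))
    g=ws&cv2.inRange(hsv,(60,80,20),(95,255,255)).astype(bool)
    q=P[g];print("green",len(q),q.min(0),q.max(0),cv2.minAreaRect(q[q[:,2]>.085][:,:2].astype(np.float32)))
    o=ws&cv2.inRange(hsv,(3,190,150),(16,255,255)).astype(bool)
    k,l,s,ce=cv2.connectedComponentsWithStats(o.astype(np.uint8))
    for i in range(1,k):
        if s[i,4]>8:
            q=P[l==i];print("orange",ce[i],s[i],q.mean(0),q.min(0),q.max(0))
    w=ws&(abs(z-.042)<.004)
    k,l,s,ce=cv2.connectedComponentsWithStats(w.astype(np.uint8))
    for i in range(1,k):
        if s[i,4]>30: q=P[l==i];print("z42",ce[i],s[i,4],q.mean(0),cv2.minAreaRect(q[:,:2].astype(np.float32)))
    f=c["frame"]
    if n=="top": cr=f[120:260,160:340]
    else: cr=f[180:320,210:420]
    cv2.imwrite(f"pics/{n}_z.png",cv2.resize(cr,None,fx=3.8,fy=3.8,interpolation=cv2.INTER_CUBIC))
E
```

```text
top table z -0.00022482858468954675
top face ((0.6671045422554016, 0.06562097370624542), (0.18088436126708984, 0.19938504695892334), 0.04945732280611992) 3670 0.09978363248387122
lock 306 [0.646099  0.0653532 0.1327026] ((0.6462398171424866, 0.06530791521072388), (0.04939931631088257, 0.050024136900901794), 0.6356615424156189)
green 1027 [ 0.40215244 -0.03233555  0.00325518] [0.58970613 0.16193906 1.27459903] ((0.5018953680992126, 0.05940013751387596), (0.16781748831272125, 0.12212883681058884), 52.071998596191406)
orange [200.93548387 228.61290323] [198 224   7  11  31] [0.475888   0.27060475 0.08464858] [0.4604643  0.26292441 0.07973884] [0.48933642 0.27896076 0.08899841]
z42 [204.30348259 230.39303483] 201 [0.47352662 0.26911379 0.04163128] ((0.4743615984916687, 0.27047309279441833), (0.04560361057519913, 0.059053122997283936), 74.61156463623047)
scene table z -8.567485807837128e-05
top face ((0.6668701767921448, 0.06654416024684906), (0.18458954989910126, 0.20140960812568665), 0.06946760416030884) 4766 0.09979852808702008
lock 407 [0.64970217 0.06781354 0.13255729] ((0.6475193500
[... 644 characters left out ...]
6 209.65546218] 119 [ 0.65992443 -0.34133746  0.04176593] ((0.6602516770362854, -0.34103691577911377), (0.04586688429117203, 0.12089370936155319), 45.75122833251953)
z42 [302.68421053 218.42105263] 152 [0.50970199 0.06924996 0.04214659] ((0.5099049806594849, 0.06311988830566406), (0.17317338287830353, 0.008149410597980022), 89.93849182128906)
z42 [386.00398406 235.16334661] 251 [0.48242528 0.27411517 0.04143136] ((0.47486594319343567, 0.27220654487609863), (0.04560188204050064, 0.06324324011802673), 73.24678039550781)
z42 [265.25910931 288.7611336 ] 247 [0.75255617 0.08305617 0.04203341] ((0.753224790096283, 0.0755753219127655), (0.06419024616479874, 0.21064601838588715), 17.738977432250977)
```

View pics/top_z.png

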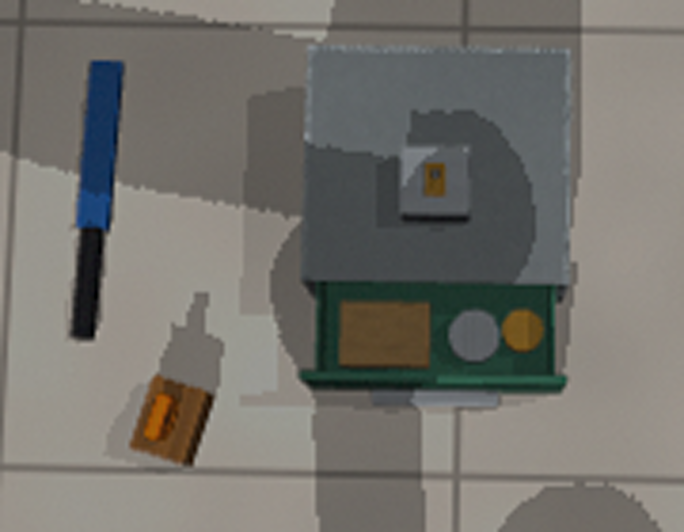

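View pics/scene_z.png

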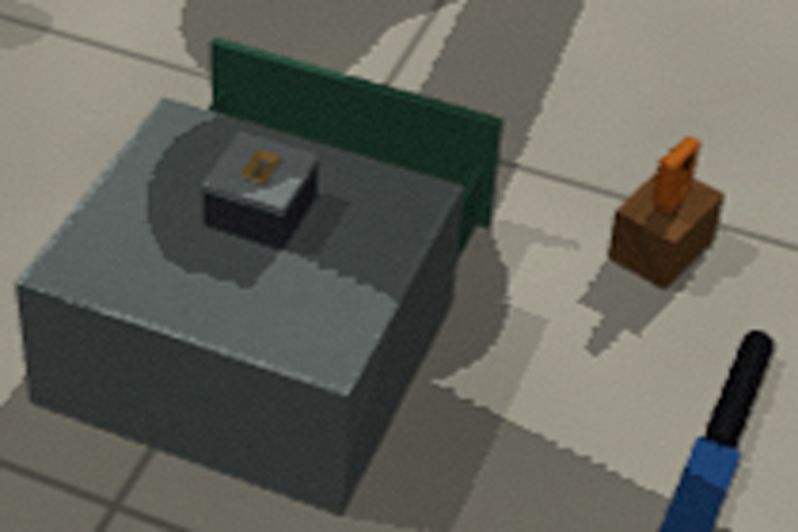

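```bash
cat >> h.py <<'E'
from scipy.spatial.transform import Rotation as Ro
def rel(st,pos,yawdeg):
    R=Ro.from_rotvec(st["tcp_rot"]).as_matrix()
    yaw=np.degrees(np.arctan2(R[1,0],R[0,0]))
    d=R.T@(np.array(pos)-st["eef_pos"])*100
    t=(yaw-yawdeg+180)%360-180
    print("pos",st["eef_pos"].round(4),"yaw",round(yaw,2),"tilt",np.degrees(np.arccos(-R[2,2])).round(2),"-> cm",d.round(2),"turn",np.radians(t).round(3),"q6",st["joint_pos"][5].round(3))
E
python3 - <<'E'
from h import *; from plant import *
s=read_state(); rel(s,(.44,.0655,.2155),180); rel(s,(.44,.0655,.07),180)
E
```

```text
pos [0.2782 0.5869 0.2155] yaw 154.63 tilt 0.1 -> cm [-36.96 -40.18   0.06] turn -0.443 q6 -0.174
pos [0.2782 0.5869 0.2155] yaw 154.63 tilt 0.1 -> cm [-36.96 -40.16  14.61] turn -0.443 q6 -0.174
```

Emit:
jog_arm --steps "-1 -4 -4.4 0 -0.1; -1 -8 -8.8 0 -0.2; -1 -12 -13.2 0 -0.3; -1 -16 -17.6 0 -0.44; -1 -20.4 -22 0 -0.443; -1 -24.6 -26.6 0 -0.443; -1 -28.8 -31.2 0 -0.443; -1 -33 -35.8 0 -0.443; -1 -37 -40.2 0 -0.443; -1 -37 -40.2 2 -0.443"

```text
clock: 1.35
eef_pos: [0.4424, 0.0619, 0.1976]
tcp_rot: [0.01, 3.138, -0.001]
ft_force: [0.6, 0.3, 0.5]
width: 0.0004
```

Run:
```python
from h import *; from plant import *
s=read_state(); rel(s,(.44,.0655,.07),180); print(s["ft_force"],s["width"],s["clock"])
```

```text
pos [0.4424 0.0619 0.1976] yaw 179.62 tilt 0.21 -> cm [ 0.29  0.36 12.76] turn -0.007 q6 -1.68
[0.57270438 0.27252296 0.5205836 ] 0.000397545697840248 1.35
```

Emit:
jog_arm --steps "-1 0.3 0.36 4 0; -1 0.3 0.36 8 0; -1 0.3 0.36 12.8 0; -1 0 0.36 12.8 0; -1 -3 0.36 12.8 0; -1 -5 0.36 12.8 0; -1 -6 0.36 12.8 0; -1 -7 0.36 12.8 0; -1 -8 0.36 12.8 0; -1 -9 0.36 12.8 0"

```text
clock: 2.6
eef_pos: [0.531, 0.0693, 0.0686]
tcp_rot: [0.0, -3.141, -0.0]
ft_force: [-2.0, 0.8, 1.4]
width: 0.0006
```

Emit:
jog_arm --steps "-1 -1 0 0 0; -1 -2 0 0 0; -1 -2.6 0 0 0; -1 -3 0 0 0; -1 -3.3 0 0 0; -1 -3.6 0 0 0"

```text
clock: 3.35
eef_pos: [0.5593, 0.0692, 0.0683]
tcp_rot: [0.003, -3.12, 0.001]
ft_force: [-39.0, -3.3, 33.7]
width: 0.0006
```

Emit:
jog_arm --steps "-1 0.5 0 0 0; -1 2 0 0 0; -1 6 0 0 0; -1 8 0 -6 0; -1 8 0 -13 0;-1 8 0 -13 0"

```text
clock: 4.1
eef_pos: [0.4899, 0.0689, 0.204]
tcp_rot: [-0.0, 3.13, -0.002]
ft_force: [-0.0, 0.4, 0.2]
width: 0.0006
```

Run:
```python
from h import *; from plant import *
c=capture("top");P=cloud(c);cv2.imwrite("pics/top1.png",c["frame"])
c2=capture("scene");P2=cloud(c2)
hsv=cv2.cvtColor(c2["frame"],cv2.COLOR_BGR2HSV)
g=cv2.inRange(hsv,(60,80,20),(95,255,255)).astype(bool)&(P2[...,0]>.3)&(P2[...,0]<.9)&(abs(P2[...,1])<.25)
q=P2[g];print(len(q), q.min(0) if len(q) else 0,q.max(0) if len(q) else 0)
cv2.imwrite("pics/mix1.png",np.vstack([cv2.resize(c["frame"][120:260,160:340],(540,420))[:300],cv2.resize(c2["frame"][180:320,210:420],(540,300))]))
s=read_state(); rel(s,(.4755,.2715,.2),163.8); print(s["ft_force"],s["clock"])
```

```text
100 [ 0.37651509 -0.01545885  0.09210511] [0.57356025 0.16308255 0.52834883]
pos [0.4876 0.0691 0.1997] yaw -179.99 tilt 0.21 -> cm [ 1.21 20.24 -0.04] turn 0.283 q6 -1.661
[ 0.60887808  0.14990642 -0.7076528 ] 4.2
```

View pics/mix1.png

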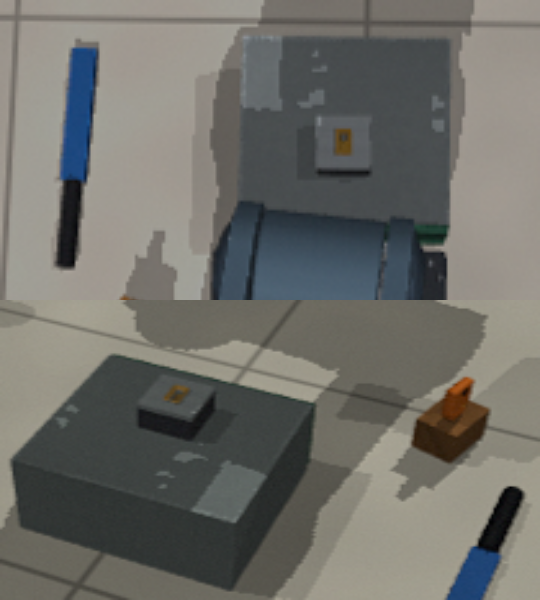

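Emit:
jog_arm --steps "0 0.2 5 -1 0.1; 0 0.6 10 -1 0.2; 0 1 15 -1 0.283; 0 1.2 20.2 -1 0.283; 0 1.2 20.2 -1 0.283; 0 1.2 20.2 -1 0.283"

```text
clock: 4.95
eef_pos: [0.4738, 0.2705, 0.2063]
tcp_rot: [-0.442, -3.107, 0.003]
ft_force: [0.4, -0.8, 0.2]
width: 0.0472
```

Run:
```python
from h import *; from plant import *
c=capture("wrist");P=cloud(c);cv2.imwrite("pics/w1.png",c["frame"]);np.savez("w1.npz",**c)
t=capture("top");np.savez("top2.npz",**t);cv2.imwrite("pics/top2.png",cv2.resize(t["frame"][120:260,160:340],None,fx=4,fy=4))
hsv=cv2.cvtColor(c["frame"],cv2.COLOR_BGR2HSV)
o=cv2.inRange(hsv,(3,190,120),(16,255,255)).astype(bool)
print(o.sum()); q=P[o]; print(q.mean(0),q.min(0),q.max(0))
zz=q[:,2]; q=q[zz>.075]; print(len(q)and cv2.minAreaRect(q[:,:2].astype(np.float32)))
s=read_state(); rel(s,(.4755,.2715,.062),163.8); print(s["ft_force"],s["clock"],s["width"])
```

```text
0<stdin>:6: RuntimeWarning: Mean of empty slice.
  ret = um.true_divide(
Traceback (most recent call last):
ValueError: zero-size array to reduction operation minimum which has no identity
```

View pics/w1.png

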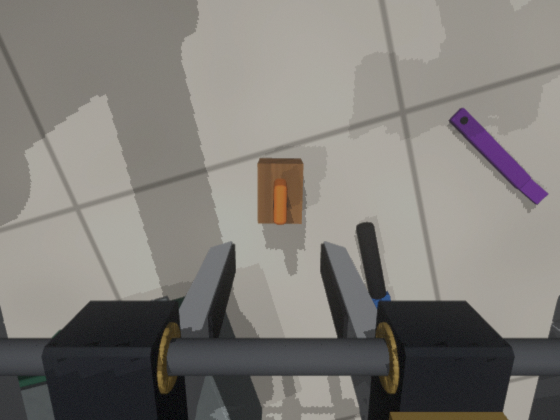

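View pics/top2.png

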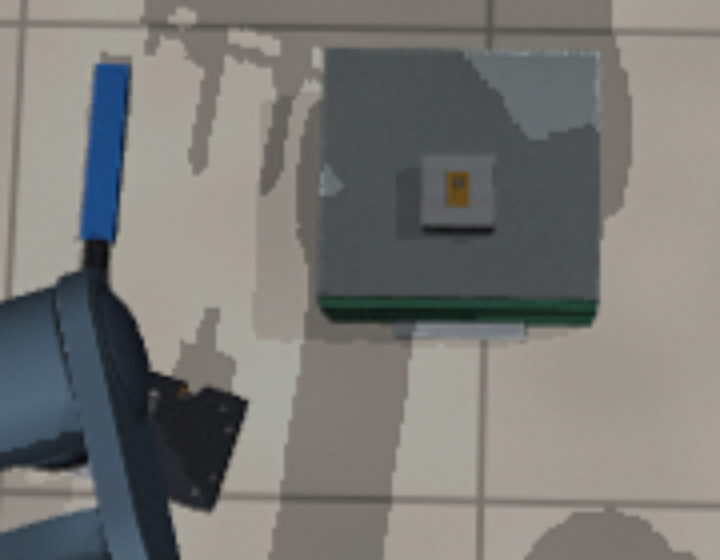

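Run:
```python
from h import *; from plant import *
c=dict(np.load("w1.npz"));P=cloud(c)
hsv=cv2.cvtColor(c["frame"],cv2.COLOR_BGR2HSV)
print(hsv[205,280],hsv[170,280],P[205,280],P[170,280])
o=cv2.inRange(hsv,(5,200,190),(20,255,255)).astype(np.uint8)
k,l,st,ce=cv2.connectedComponentsWithStats(o)
for i in range(1,k):
    if st[i,4]>20:
        print(st[i],ce[i]); q=P[l==i]; print(q.min(0),q.max(0)); q=q[q[:,2]>.08]
        if len(q)>10: print("bow",cv2.minAreaRect(q[:,:2].astype(np.float32)))
m=(abs(P[...,2]-.042)<.004)&(abs(P[...,1]-.27)<.06)&(abs(P[...,0]-.475)<.06)
q=P[m];r=cv2.minAreaRect(q[:,:2].astype(np.float32));print("stand",r)
t=dict(np.load("top2.npz"));P=cloud(t);hsv=cv2.cvtColor(t["frame"],cv2.COLOR_BGR2HSV)
g=cv2.inRange(hsv,(60,80,20),(95,255,255)).astype(bool)&(abs(P[...,2]-.096)<.006)&(P[...,0]>.3)&(abs(P[...,1])<.25)
q=P[g];print("green",q.min(0),q.max(0),len(q))
m=(abs(P[...,2]-.1)<.004)&(P[...,0]>.57)&(P[...,0]<.9)&(abs(P[...,1]-.066)<.15)
q=P[m];print("unit",cv2.minAreaRect(q[:,:2].astype(np.float32)))
s=read_state(); rel(s,(.4755,.2715,.062),163.8); print(s["ft_force"],s["clock"],s["width"])
```

```text
[ 15 179 170] [ 14 128 128] [0.47382907 0.27263975 0.08717881] [0.45233107 0.2790792  0.04106917]
stand ((0.47442346811294556, 0.27223995327949524), (0.044065359979867935, 0.06023978069424629), 73.16320037841797)
green [ 0.56823666 -0.24935417  0.09080689] [1.03395583 0.16144003 0.10053254] 191
unit ((0.6638596653938293, 0.06560671329498291), (0.18773379921913147, 0.19961990416049957), 0.007541871163994074)
pos [0.4744 0.27   0.2073] yaw 163.71 tilt 0.11 -> cm [-0.09  0.2  14.53] turn -0.002 q6 -0.977
[-0.2761597  -0.14750218  0.30501811] 5.05 0.046650404001361674
```

Run:
```python
from h import *; from plant import *
c=dict(np.load("w1.npz"));P=cloud(c)
m=(P[...,2]>.078)&(P[...,2]<.095)&(abs(P[...,1]-.27)<.03)&(abs(P[...,0]-.475)<.03)
q=P[m];print(len(q),"bow",cv2.minAreaRect(q[:,:2].astype(np.float32)),np.median(q[:,2]))
hsv=cv2.cvtColor(c["frame"],cv2.COLOR_BGR2HSV)
o=cv2.inRange(hsv,(8,165,150),(20,255,255)); o[:150]=0;o[240:]=0;o[:,:260]=0;o[:,300:]=0
vu=np.argwhere(o>0); print(len(vu),vu.min(0),vu.max(0))
pl=planepts(c,vu[:,::-1],.086);print(cv2.minAreaRect(pl[:,:2].astype(np.float32)))
s=read_state(); rel(s,(.4752,.272,.062),163.4)
```

```text
549 bow ((0.47403159737586975, 0.2721860706806183), (0.011361216194927692, 0.03544173762202263), 73.79381561279297) 0.08609629628763266
447 [185 274] [223 285]
((0.4734131097793579, 0.27233633399009705), (0.009530730545520782, 0.0336398147046566), 73.8471450805664)
pos [0.4744 0.27   0.2073] yaw 163.71 tilt 0.11 -> cm [-0.04  0.24 14.53] turn 0.005 q6 -0.977
```

Emit:
jog_arm --steps "0 0.1 0.2 5 0; 0 0.1 0.2 9 0; 0 0.1 0.2 12 0; 0 0.1 0.2 14.5 0; 0 0.1 0.2 14.5 0; -0.4 0.1 0.2 14.5 0; -1 0.1 0.2 14.5 0; -1 0.1 0.2 14.5 0; -1 0.1 0.2 14.5 0" --grip_force 50

```text
clock: 6.18
eef_pos: [0.4744, 0.2735, 0.064]
tcp_rot: [0.442, 3.109, 0.0]
ft_force: [0.1, -0.1, 3.5]
width: 0.0119
```

Run:
```python
from h import *; from plant import *
s=read_state(); rel(s,(.4740,.2722,.062),163.8);print(s["ft_force"],s["width"])
```

```text
pos [0.4744 0.2735 0.064 ] yaw 163.81 tilt 0.06 -> cm [ 0.01 -0.14  0.2 ] turn 0.0 q6 -0.972
[ 0.091859   -0.06977359  3.50012493] 0.011922467142924184
```

Emit:
jog_arm --steps "-1 0 0 -3 0; -1 0 0 -7 0; -1 0 0 -12 0; -1 0 0 -17 0; -1 0 0 -19 0; -1 0 0 -19 0"

```text
clock: 6.92
eef_pos: [0.4745, 0.2735, 0.254]
tcp_rot: [0.442, 3.109, 0.001]
ft_force: [-0.1, 0.3, -1.1]
width: 0.0118
```

Run:
```python
from h import *; from plant import *
c=capture("wrist");cv2.imwrite("pics/w2.png",c["frame"])
c=capture("scene");cv2.imwrite("pics/s2.png",c["frame"])
s=read_state(); rel(s,(.6465,.0660,.25),180);print(s["ft_force"],s["width"])
```

```text
pos [0.4731 0.273  0.251 ] yaw 163.8 tilt 0.22 -> cm [-22.43 -15.04   0.06] turn -0.283 q6 -0.972
[-0.39780729 -0.91137145 -1.25942419] 0.011951589347333843
```

View pics/w2.png

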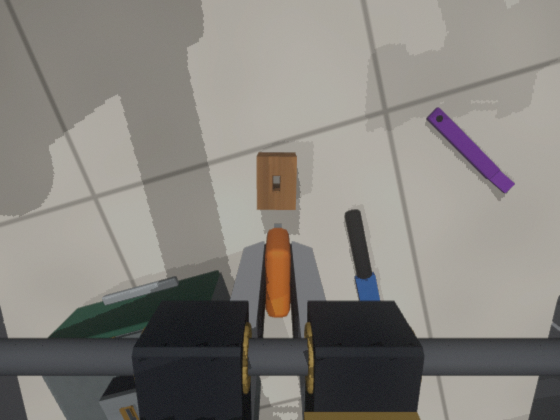

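View pics/s2.png

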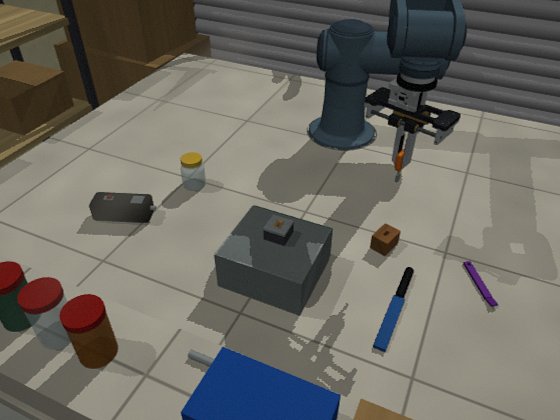

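Emit:
jog_arm --steps "-1 -4 -2.6 -1 -0.1; -1 -8 -5.2 -2 -0.2; -1 -12 -7.8 -3 -0.283; -1 -16 -10.4 -4 -0.283; -1 -20 -13 -5 -0.283; -1 -22.4 -15 -5 -0.283; -1 -22.4 -15 -5 -0.283; -1 -22.4 -15 -5 -0.283"

```text
clock: 8.02
eef_pos: [0.6464, 0.0674, 0.3012]
tcp_rot: [0.001, -3.138, -0.001]
ft_force: [-0.1, 0.2, -0.4]
width: 0.0115
```

Run:
```python
from h import *; from plant import *
c=capture("wrist");cv2.imwrite("pics/w3.png",c["frame"]);np.savez("w3.npz",**c)
s=read_state(); rel(s,(.6465,.0660,.21),180);print(s["ft_force"],s["width"])
```

```text
pos [0.6464 0.0678 0.3018] yaw -179.94 tilt 0.16 -> cm [-0.03 -0.18  9.18] turn 0.001 q6 -1.642
[-0.2683866   0.04060766 -0.57131833] 0.011804690041900831
```

View pics/w3.png

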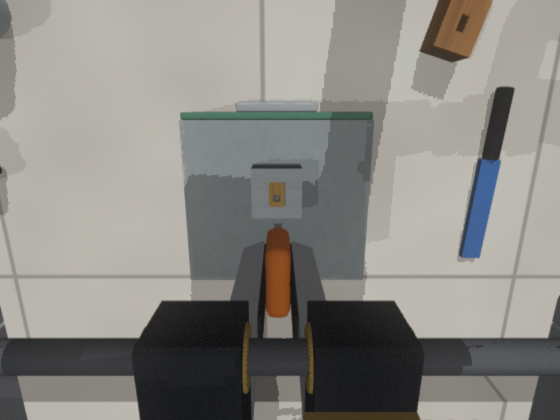

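Run:
```python
from h import *; from plant import *
c=dict(np.load("w3.npz"));P=cloud(c);hsv=cv2.cvtColor(c["frame"],cv2.COLOR_BGR2HSV)
o=cv2.inRange(hsv,(10,110,60),(30,255,255));o[:180]=0;o[212:]=0;o[:,:262]=0;o[:,292:]=0
vu=np.argwhere(o>0);print(len(vu),vu.min(0),vu.max(0))
pl=planepts(c,vu[:,::-1],.1355);print("flare",cv2.minAreaRect(pl[:,:2].astype(np.float32)))
m=(P[...,2]>.128)&(P[...,2]<.141)&(abs(P[...,1]-.066)<.05)&(abs(P[...,0]-.647)<.05)
k,l,st,ce=cv2.connectedComponentsWithStats(m.astype(np.uint8));i=1+np.argmax(st[1:,4]);q=P[l==i];print("plate",cv2.minAreaRect(q[:,:2].astype(np.float32)),st[i],np.median(q[:,2]))
m=(abs(P[...,2]-.1)<.004)&(P[...,0]<.72)&(P[...,0]>.58)
q=P[m]; 
for y0,f in ((-1,np.min),(1,np.max)):
    pts=[]
    for x in np.arange(.59,.7,.005):
        r=q[abs(q[:,0]-x)<.0025]
        pts.append((x,f(r[:,1])))
    pts=np.array(pts);print("side",np.polyfit(pts[:,0]-.64,pts[:,1],1),)
cv2.imwrite("pics/w3z.png",cv2.resize(c["frame"][160:320,220:340],None,fx=4.5,fy=3.7,interpolation=cv2.INTER_CUBIC))
t=capture("top");np.savez("top3.npz",**t);cv2.imwrite("pics/t3.png",cv2.resize(t["frame"][110:260,180:380],None,fx=4,fy=4))
# predicted pixel of TCP axis points
s=read_state()
for z in (.0,-.056):
    X=s["eef_pos"]+np.array([0,0,z]);k=c["R"]@X+c["t"];print(z,k[0]/k[2]*c["fx"]+c["cx"],k[1]/k[2]*c["fy"]+c["cy"])
```

```text
291 [183 269] [205 283]
flare ((0.6471971869468689, 0.06626330316066742), (0.02216987870633602, 0.013850312680006027), 0.035089701414108276)
plate ((0.64662104845047, 0.06629543006420135), (0.05008530989289284, 0.05000864341855049), 0.36021870374679565) [ 251  168   51   50 2421] 0.13390776502970128
side [ 0.00326396 -0.03330825]
side [0.00445086 0.16620152]
0.0 278.22479395593507 266.22986120080407
-0.056 277.9700656688534 230.78816029012702
```

View pics/w3z.png

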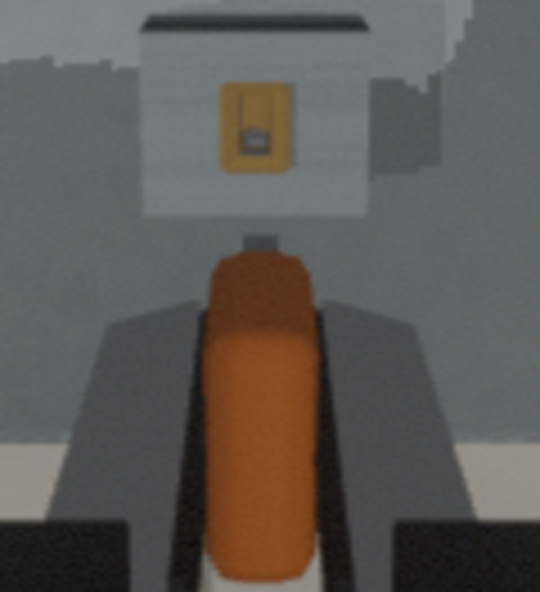

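Run:
```python
from h import *; from plant import *
c=dict(np.load("w3.npz"));s=read_state();print(s["eef_pos"])
def pr(x,z):
    X=s["eef_pos"]+np.array([x,0,z]);k=c["R"]@X+c["t"];return k[1]/k[2]*c["fy"]+c["cy"]
print("bow top far(+X)",pr(.018,.022),"near robot",pr(-.018,.022),"bow bottom",pr(-.018,-.014))
for h in (0,.003,.007,.01,.02): 
    x=-.007 if h>=.007 else -np.sqrt(max(0,.007**2-(.007-h)**2)); print("blade",h,pr(x,-.056+h))
rel(s,(.6470,.0662,.203),180)
```

```text
[0.64653652 0.06794202 0.30240388]
bow top far(+X) 320.8483449021826 near robot 250.30765550515758 bow bottom 225.02284387481492
blade 0 230.78816029012702
blade 0.003 224.09033559606078
blade 0.007 224.17285089004415
blade 0.01 225.6289417754583
blade 0.02 230.7644218546712
pos [0.6465 0.0679 0.3024] yaw -179.91 tilt 0.1 -> cm [-0.06 -0.18  9.94] turn 0.002 q6 -1.642
```

Emit:
jog_arm --steps "-1 -0.06 -0.15 4 0; -1 -0.06 -0.15 8 0; -1 -0.06 -0.15 9.8 0; -1 -0.06 -0.15 9.8 0; -1 -0.06 -0.15 9.8 0"

```text
clock: 8.75
eef_pos: [0.649, 0.0655, 0.2077]
tcp_rot: [-0.001, 3.138, -0.0]
ft_force: [0.4, -0.1, 0.8]
width: 0.0121
```

Run:
```python
from h import *; from plant import *
c=capture("wrist");np.savez("w4.npz",**c)
cv2.imwrite("pics/w4z.png",cv2.resize(c["frame"][120:320,200:360],None,fx=4,fy=3,interpolation=cv2.INTER_CUBIC))
for i in range(3):
  s=read_state(); rel(s,(.6470,.0662,.189),180);print(s["ft_force"])
```

```text
pos [0.6491 0.0654 0.2078] yaw -179.97 tilt 0.21 -> cm [0.22 0.08 1.88] turn 0.0 q6 -1.644
[ 0.13172199 -0.36642867  0.15655834]
pos [0.6491 0.0654 0.2078] yaw -179.97 tilt 0.21 -> cm [0.22 0.08 1.88] turn 0.0 q6 -1.644
[ 0.13172199 -0.36642867  0.15655834]
pos [0.6491 0.0654 0.2078] yaw -179.97 tilt 0.21 -> cm [0.22 0.08 1.88] turn 0.0 q6 -1.644
[ 0.13172199 -0.36642867  0.15655834]
```

View pics/w4z.png

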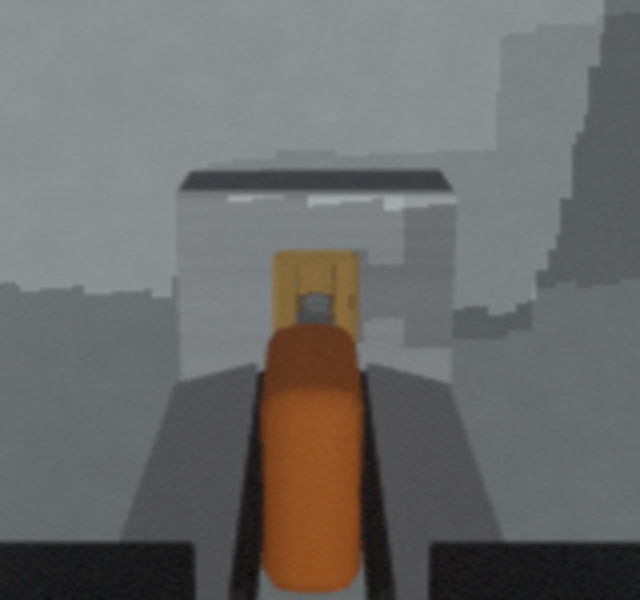

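Run:
```python
from h import *; from plant import *
c=dict(np.load("w4.npz"));P=cloud(c);s=read_state()
m=(P[...,2]>.128)&(P[...,2]<.141)&(abs(P[...,1]-.066)<.05)&(abs(P[...,0]-.647)<.05)
k,l,st,ce=cv2.connectedComponentsWithStats(m.astype(np.uint8));i=1+np.argmax(st[1:,4]);q=P[l==i];print("plate",q[:,:2].min(0),q[:,:2].max(0),np.median(q[:,2]))
hsv=cv2.cvtColor(c["frame"],cv2.COLOR_BGR2HSV)
o=cv2.inRange(hsv,(15,110,60),(30,255,255));o[:190]=0;o[236:]=0;o[:,:262]=0;o[:,296:]=0
vu=np.argwhere(o>0);print(vu.min(0),vu.max(0));pl=planepts(c,vu[:,::-1],.136);print(pl[:,:2].min(0),pl[:,:2].max(0))
def pr(x,z):
    X=s["eef_pos"]+np.array([x,0,z]);k=c["R"]@X+c["t"];return (k[:2]/k[2]*c["fx"]+[c["cx"],c["cy"]]).round(1)
print(pr(-.007,-.049),pr(-.006,-.053),pr(-.018,.022),pr(-.018,-.01))
print((-c["R"].T@c["t"]),s["eef_pos"])
c=dict(np.load("w3.npz"));print(-c["R"].T@c["t"])
```

```text
plate [0.62157169 0.04133804] [0.66995318 0.09146384] 0.13391982772837363
[204 269] [233 288]
[0.63535528 0.05949616] [0.65724848 0.07331673]
[277.2 223.2] [277.2 222.7] [277.1 249.8] [277.1 226.7]
[0.56969795 0.06553387 0.37641644] [0.64911461 0.06543631 0.20782118]
[0.56825976 0.06731542 0.47054727]
```

Run:
```python
from h import *
c=dict(np.load("w4.npz"))
def pr(x,y,z):
    k=c["R"]@np.array([x,y,z])+c["t"];return (k[:2]/k[2]*c["fx"]+[c["cx"],c["cy"]]).round(1)
for dx in (-.0083,0,.0083): print(dx,pr(.6466+dx,.0664,.133),pr(.6466+dx,.0664,.127),pr(.6466+dx,.0664,.104))
cv2.imwrite("pics/w4zz.png",cv2.resize(c["frame"][195:240,255:305],None,fx=12,fy=12,interpolation=cv2.INTER_NEAREST))
d=c["depth"][200:240:2,279];P=None
from h import cloud
print(cloud(c)[204:240:2,279].round(4).tolist())
```

```text
-0.0083 [278.5 206.8] [278.5 204.6] [278.4 197. ]
0 [278.5 217.8] [278.5 215.4] [278.4 207. ]
0.0083 [278.5 228.6] [278.5 225.9] [278.4 216.8]
[[0.6353, 0.0667, 0.1363], [0.6369, 0.0667, 0.1357], [0.6473, 0.0669, 0.1045], [0.6488, 0.0669, 0.105], [0.6507, 0.0669, 0.1045], [0.6522, 0.0669, 0.1051], [0.6539, 0.0669, 0.1049], [0.6529, 0.0668, 0.1137], [0.6541, 0.0668, 0.1148], [0.6529, 0.0668, 0.1235], [0.6425, 0.0666, 0.1595], [0.6425, 0.0666, 0.1633], [0.6313, 0.0664, 0.1995], [0.6313, 0.0664, 0.2026], [0.631, 0.0664, 0.2066], [0.6314, 0.0664, 0.2084], [0.6311, 0.0664, 0.2122], [0.6314, 0.0664, 0.2143]]
```

View pics/w4zz.png

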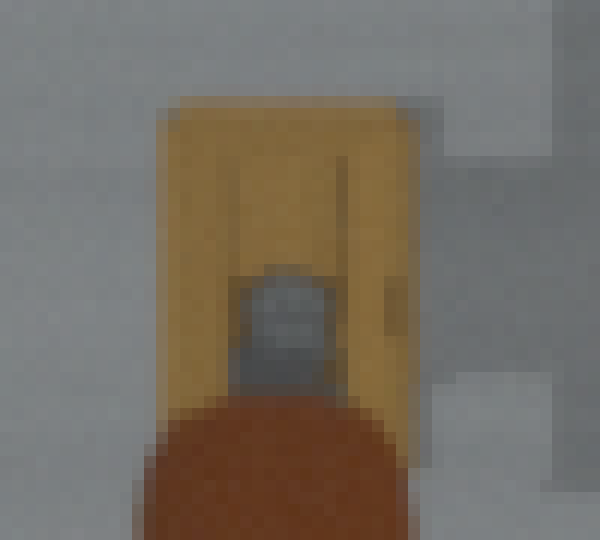

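Emit:
jog_arm --steps "-1 0.27 0.07 0 0; -1 0.27 0.07 0.5 0; -1 0.27 0.07 1.2 0; -1 0.27 0.07 1.2 0; -1 0.27 0.07 1.2 0; -1 0.27 0.07 1.2 0"

```text
clock: 9.55
eef_pos: [0.6454, 0.066, 0.1936]
tcp_rot: [-0.0, 3.141, -0.0]
ft_force: [0.9, 0.3, -0.9]
width: 0.0119
```

Run:
```python
from h import *; from plant import *
c=capture("wrist");P=cloud(c);s=read_state();rel(s,(.6467,.0664,.189),180);print(s["ft_force"])
print([ (v,P[v,279].round(4).tolist()) for v in range(190,240,3)])
cv2.imwrite("pics/w5zz.png",cv2.resize(c["frame"][190:250,245:315],None,fx=10,fy=10,interpolation=cv2.INTER_NEAREST))
```

```text
pos [0.6454 0.066  0.1937] yaw -179.99 tilt 0.02 -> cm [-0.13  0.04  0.47] turn 0.0 q6 -1.644
[ 0.00448823 -0.20743766 -0.99993893]
[(190, [0.6222, 0.0672, 0.1187]), (193, [0.6218, 0.0672, 0.1293]), (196, [0.6231, 0.0672, 0.1328]), (199, [0.625, 0.0672, 0.1334]), (202, [0.627, 0.0672, 0.1337]), (205, [0.6293, 0.0672, 0.1331]), (208, [0.6315, 0.0672, 0.133]), (211, [0.6334, 0.0672, 0.1336]), (214, [0.6346, 0.0672, 0.1366]), (217, [0.6373, 0.0672, 0.1349]), (220, [0.6492, 0.0673, 0.1042]), (223, [0.6515, 0.0673, 0.1049]), (226, [0.6386, 0.0671, 0.1501]), (229, [0.6279, 0.0669, 0.1866]), (232, [0.6278, 0.0669, 0.1915]), (235, [0.6277, 0.0669, 0.1964]), (238, [0.6276, 0.0668, 0.2008])]
```

View pics/w5zz.png

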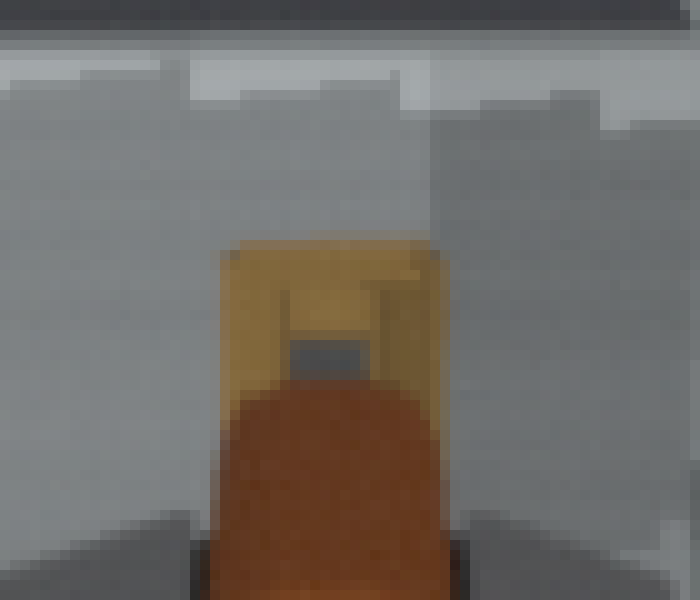

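Emit:
jog_arm --steps "-1 -0.1 0 0.3 0; -1 -0.1 0 0.6 0; -1 -0.1 0 0.9 0; -1 -0.1 0 1.2 0; -1 -0.1 0 1.5 0; -1 -0.1 0 1.7 0; -1 -0.1 0 1.7 0" --grip_force 60

```text
clock: 10.48
eef_pos: [0.6461, 0.066, 0.1762]
tcp_rot: [0.0, -3.141, -0.0]
ft_force: [0.7, -0.4, -0.4]
width: 0.0113
```

Run:
```python
from h import *; from plant import *
s=read_state();rel(s,(.6467,.0664,.160),180);print(s["ft_force"],s["moment"])
```

```text
pos [0.6461 0.066  0.1762] yaw -179.99 tilt 0.03 -> cm [-0.06  0.04  1.62] turn 0.0 q6 -1.643
[ 0.73611002 -0.39116608 -0.438119  ] [0.07536621 0.00376148 0.00385706]
```

Emit:
jog_arm --steps "-1 0 0 0.2 0.05; -1 0 0 0.3 -0.05; -1 0 0 0.4 0.05; -1 0 0 0.5 -0.05; -1 0 0 0.6 0.05; -1 0 0 0.7 -0.05; -1 0 0 0.8 0.05; -1 0 0 0.9 -0.05; -1 0 0 1 0.05; -1 0 0 1 0"

```text
clock: 11.72
eef_pos: [0.6473, 0.0659, 0.1679]
tcp_rot: [-0.001, 3.139, -0.001]
ft_force: [0.7, -0.6, 1.4]
width: 0.0115
```

Run:
```python
from h import *; from plant import *
s=read_state();rel(s,(.6467,.0664,.160),180);print(s["ft_force"],s["moment"],s["width"])
```

```text
pos [0.6473 0.0659 0.1679] yaw -179.95 tilt 0.17 -> cm [0.06 0.05 0.79] turn 0.001 q6 -1.644
[ 0.67077691 -0.57789524  1.44357782] [ 0.03802757 -0.20348134  0.04687093] 0.011465628844788613
```

Emit:
jog_arm --steps "-1 0 0 0.1 0.05; -1 0 0 0.2 -0.05; -1 0 0 0.3 0.05; -1 0 0 0.4 -0.05; -1 0 0 0.5 0.05; -1 0 0 0.6 -0.05; -1 0 0 0.7 0.05; -1 0 0 0.75 -0.05; -1 0 0 0.8 0.05; -1 0 0 0.8 0"

```text
clock: 12.98
eef_pos: [0.6474, 0.066, 0.161]
tcp_rot: [-0.002, 3.139, -0.0]
ft_force: [-1.5, 1.1, 7.6]
width: 0.0116
```

Run:
```python
from h import *; from plant import *
s=read_state();rel(s,(.6467,.0664,.160),180);print(s["ft_force"],s["moment"],s["width"])
c=capture("wrist");P=cloud(c)
q=P[225:330,270:286].reshape(-1,3);q=q[(q[:,2]>.12)]
print("bow top z",np.percentile(q[:,2],[50,90,98]))
cv2.imwrite("pics/w6.png",c["frame"])
```

```text
pos [0.6474 0.066  0.161 ] yaw -179.93 tilt 0.18 -> cm [0.07 0.04 0.1 ] turn 0.001 q6 -1.644
[-1.54953216  1.0831537   7.63683723] [0.10129055 0.33709536 0.01120667] 0.01160631780693889
bow top z [0.18321527 0.18426772 0.18489452]
```

View pics/w6.png

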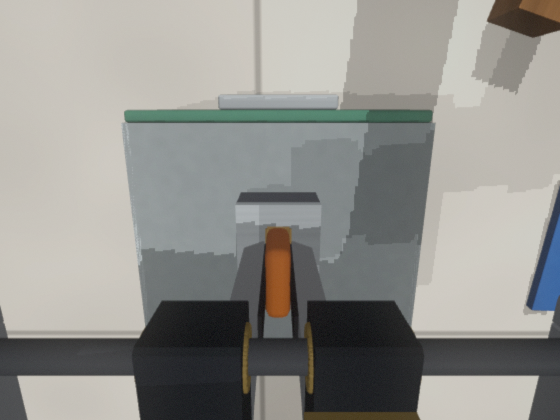

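Emit:
jog_arm --steps "-1 0 0 0.1 0.05; -1 0 0 0.15 -0.05; -1 0 0 0.2 0.05; -1 0 0 0.2 -0.05; -1 0 0 0.2 0.05; -1 0 0 0.2 0; -1 0 0 0.2 0"

```text
clock: 13.9
eef_pos: [0.6475, 0.0661, 0.1595]
tcp_rot: [-0.001, 3.138, -0.0]
ft_force: [-2.7, -0.8, 8.4]
width: 0.0114
```

Run:
```python
from h import *; from plant import *
s=read_state();rel(s,(.6467,.0664,.160),180);print(s["ft_force"],s["moment"],s["width"])
c=capture("wrist");P=cloud(c)
q=P[225:330,270:286].reshape(-1,3);q=q[(q[:,2]>.12)]
print("bow top z",np.percentile(q[:,2],[50,90,98]))
```

```text
pos [0.6475 0.0661 0.1595] yaw -179.96 tilt 0.18 -> cm [ 0.08  0.03 -0.05] turn 0.001 q6 -1.644
[-2.74592521 -0.78084714  8.42881541] [ 0.08870981  0.61940653 -0.04129816] 0.011377992354708894
bow top z [0.1817434  0.18280176 0.18338821]
```

Emit:
jog_arm --steps "-1 0 0 0.1 0.04; -1 0 0 0.15 -0.04; -1 0 0 0.15 0; -1 0 0 0.15 0"

```text
clock: 14.45
eef_pos: [0.6476, 0.0661, 0.1594]
tcp_rot: [-0.0, 3.138, -0.0]
ft_force: [-4.7, 1.3, 15.1]
width: 0.0116
```

Run:
```python
from h import *; from plant import *
s=read_state();rel(s,(.6467,.0664,.160),180);print(s["ft_force"],s["moment"],s["width"])
c=capture("wrist");P=cloud(c)
q=P[225:330,270:286].reshape(-1,3);q=q[(q[:,2]>.12)]
print("bow top z",np.percentile(q[:,2],[50,90,98]))
```

```text
pos [0.6476 0.0661 0.1594] yaw -179.99 tilt 0.19 -> cm [ 0.09  0.03 -0.06] turn 0.0 q6 -1.643
[-4.66365201  1.32639899 15.11716853] [0.09971213 1.27790771 0.02511028] 0.011623811774512095
bow top z [0.18159644 0.18260011 0.18311777]
```

Emit:
jog_arm --steps "-1 0 0 0 0.15; -1 0 0 0 0.3; -1 0 0 0 0.45; -1 0 0 0 0.6; -1 0 0 0 0.75; -1 0 0 0 0.9; -1 0 0 0 1.05; -1 0 0 0 1.2; -1 0 0 0 1.35; -1 0 0 0 1.5"

```text
clock: 15.75
eef_pos: [0.6474, 0.0659, 0.1594]
tcp_rot: [2.144, 2.292, 0.002]
ft_force: [-5.2, -1.6, 15.6]
width: 0.0115
```

Run:
```python
from h import *; from plant import *
s=read_state();rel(s,(.6467,.0664,.160),180-94.5);print(s["ft_force"],s["moment"],s["width"])
```

```text
pos [0.6474 0.0659 0.1594] yaw 93.82 tilt 0.17 -> cm [ 0.06 -0.07 -0.06] turn 0.145 q6 -0.139
[-5.15250698 -1.58370351 15.62319188] [-0.17249394  1.45270455  0.1166332 ] 0.011538725836919922
```

Emit:
jog_arm --steps "-1 0 0 0 0.08; -1 0 0 0 0.15; -1 0 0 0 0.18; -1 0 0 0 0.18; -1 0 0 0 0.18"

```text
clock: 16.38
eef_pos: [0.6474, 0.0659, 0.1594]
tcp_rot: [2.337, 2.096, 0.003]
ft_force: [-6.1, -0.0, 14.3]
width: 0.0112
```

Run:
```python
from h import *; from plant import *
s=read_state();rel(s,(.6467,.0664,.160),180-94.5);print(s["ft_force"],s["moment"],s["width"])
c=capture("wrist");P=cloud(c);cv2.imwrite("pics/w7.png",c["frame"]);np.savez("w7.npz",**c)
q=P[225:330,272:284].reshape(-1,3);q=q[(q[:,2]>.12)];print(np.percentile(q[:,2],[50,90,98]))
m=(P[...,2]>.176)&(P[...,2]<.188);hsv=cv2.cvtColor(c["frame"],cv2.COLOR_BGR2HSV)
m&=(hsv[...,1]>150)&(hsv[...,0]<20);q=P[m];print(len(q),cv2.minAreaRect(q[:,:2].astype(np.float32)),s["clock"])
```

```text
pos [0.6474 0.0659 0.1594] yaw 83.79 tilt 0.16 -> cm [ 0.04 -0.08 -0.06] turn -0.03 q6 0.036
[-6.06891763 -0.02978528 14.32718841] [-0.07413761  1.39264535  0.07251717] 0.01119609239789248
[0.1816085  0.18259758 0.18309867]
1666 ((0.6474644541740417, 0.06677350401878357), (0.03506222367286682, 0.011662935838103294), 84.34355163574219) 16.375
```

View pics/w7.png

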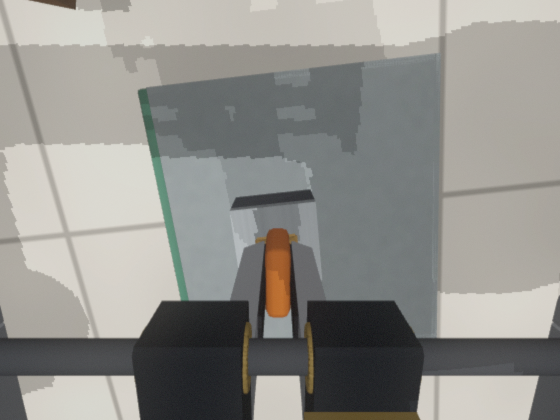

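Emit:
jog_arm --steps "-1 0 0 0 0.04; -1 0 0 0 0.05; -1 0 0 0 0.05; -1 0 0 0 0.05"

```text
clock: 16.92
eef_pos: [0.6473, 0.0659, 0.1594]
tcp_rot: [2.388, 2.038, 0.002]
ft_force: [-5.9, -0.1, 15.3]
width: 0.0118
```

Run:
```python
from h import *; from plant import *
s=read_state();rel(s,(.6467,.0664,.160),180-94.5);print(s["ft_force"],s["moment"],s["width"])
c=capture("wrist");P=cloud(c);hsv=cv2.cvtColor(c["frame"],cv2.COLOR_BGR2HSV)
m=(P[...,2]>.176)&(P[...,2]<.188)
m&=(hsv[...,1]>150)&(hsv[...,0]<20);q=P[m];print(len(q),cv2.minAreaRect(q[:,:2].astype(np.float32)),np.median(q[:,2]))
t=capture("top");cv2.imwrite("pics/t8.png",t["frame"])
```

```text
pos [0.6473 0.0659 0.1594] yaw 80.95 tilt 0.15 -> cm [ 0.04 -0.07 -0.06] turn -0.079 q6 0.086
[-5.87132986 -0.09704931 15.29841842] [-0.11373386  1.47973077  0.26096217] 0.011819652238501649
1659 ((0.647351861000061, 0.06655295193195343), (0.03517196327447891, 0.01169272419065237), 81.4400863647461) 0.18143011289879243
```

View pics/t8.png

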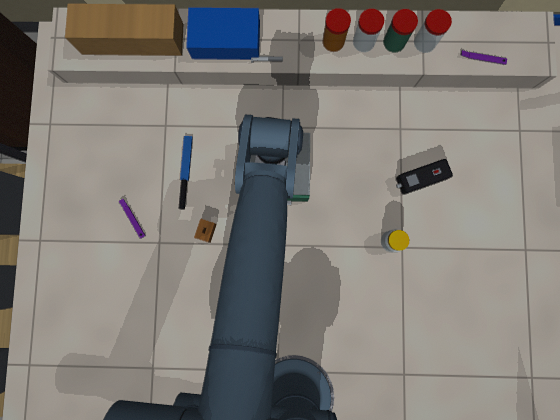

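The top view shows the jar, inflator, lever and rasp where they started. The turning moment has risen from 0.07 to 0.26 N m, so the key is against its stop. I'm handing in.

```bash
python3 -c "
from plant import *
print(sign_off())"
```

```text
the job is handed in; nothing more can be done
None
```

The job is handed in: the drawer is shut, and the key is fully home, turned clockwise to its stop and still gripped there. The hand-in gives no verdict, so these are my own last checks:

- **Drawer:** I pushed until the wrist force rose to about 39 N. The top view then showed the green front closed against the unit. That push was close to the 40 N limit, though the limit is on the arm and gripper body and the push was with the fingertips.
- **Key home:** after easing it past the pins with small twists, an extra 1.5 mm of push moved it no further and the force rose to 15 N. The top of the bow measured 0.1814 to 0.1816 m, against 0.182 m expected when home.
- **Turn:** the key has turned about 1.72 rad (1.65 is expected at the stop, with play). The turning moment rose from about 0.07 to 0.26 N m over the last 0.05 rad, so it is on the stop.
- **Hold:** the grip is set to 60 N with the fingers 12 mm apart, and the tool is within 0.2° of vertical. The arm is still pushing down with about 15 N, and there is about 6 N of side force on the wrist.
- **Bystanders:** the jar, inflator, tire lever and rasp look unmoved in the last top view.

Depth readings placed the lock up to 1 mm apart in different views. I settled the final alignment by eye in the wrist camera, and the key then went in freely down to the pins. The run took about 17 s of the 72 s allowed.

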